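# Re-aim the carton scanner on its swivel stand

## Robot

A 6-joint arm with a two-finger parallel gripper is mounted at the origin on the work surface. World frame = base frame: x ahead of the robot, y to its left, z up, the work surface at z = 0. Lengths are in m, angles in rad, forces in N, time in s.
With the tool pointing down it reaches from about 0.35 to 0.775 m from the base axis. Payload 7.3 kg.
Tool frame: the origin (TCP) lies where the fingers leave the gripper's body, on its centre line; the fingertips stand 66 mm ahead of it and the grasp point (between the pads) lies 47 mm ahead of it (robot.tips_ahead is the distance from the TCP to the fingertips, in m); z points along the fingers, y is the line along which they close (so a half turn about z gives the same grasp; the last joint's range is limited). The gripper opens to 92 mm and grips with 3 to 60 N. Pads are 19 mm wide; open, the fingers measure 130 mm over their backs; the gripper's body (75 mm by 190 mm) begins 47 mm behind the grasp point.
Start: joints at [1.032, 0.342, 1.524, -0, 1.275, -0.146], TCP at [0.201, 0.485, 0.292] pointing down, gripper open.
Joint ranges: [-2.53, 2.53], [-0.77, 2.02], [0.04, 2.7], [-1, 4.14], [0.28, 2.66], [-3.11, 3.11]. Speed limits (rad/s): [2.57, 2.57, 3.14, 3.14, 3.14, 3.14].

## Interface

Orientations are given as [roll, pitch, yaw] about the fixed x, y, z axes, in that order (R = Rz(yaw) Ry(pitch) Rx(roll)).
In Python, from cell import robot gives the robot as it stands.
- The arm moves only by the shell command python3 -m inch 'ROWS' [FORCE]. ROWS is a JSON object of lists of equal length, an entry for each row: "travel": the shift along the tool's x, y, z in mm, a list of three; "turn": the turn about the tool's z in units of 5 degrees (1.0 is 5 degrees); "claw": the closure, from -1 (fully open) to 1 (shut). A call has 1 to 12 rows; each row is the pose to reach, as a shift and turn from the pose commanded when the call began, along the tool's axes at that moment; what a row does not reach only later rows make up. A row lasts 1/10 s, in which the tool goes at most 50 mm and 8.59 degrees, less where a joint would pass 70% of its speed; a pose out of reach is approached as far as the arm can. A call with a gripper value outside its range is refused whole. The fingers move at their own pace and stop on an object; FORCE is the grip in N (left out, the last holds). Time passes only in rows, so rows that repeat a pose let the fingers close. It gives the time, the measured TCP pose, the force, the opening and the grip force at its end, in the units of the state.
- robot.observe(): the state, without advancing time (a new reading comes with each control period).
- robot.read_camera(name): name is "scene" or "top" or "wrist"; returns a dict with "pixels" (400x640x3 uint8, red, green, blue), "fx", "fy", "cx", "cy" (pixels), "cam_to_world" (4x4, takes a point from camera to world coordinates). Camera axes: x right, y down, z forward; pixel columns grow to the right and rows downward; lengths in m; the calibration is good to about 2 mm. A picture is of the moment at which its call begins. There is no depth.
- robot.hand_in(): hands the job in; it is judged then, once.
The state is a dict: "time": time; "qpos": joint angles; "qvel": joint speeds; "joint_efforts": joint torques, N m; "tool_pos": TCP position; "tool_rot": TCP orientation; "contact_force": force on the tool from outside, world axes, zero at the start; "torque": the same for the moment, N m; "opening": finger opening in m; "grip_force": force on a finger pad.
Only numpy, scipy, OpenCV 4.12 (cv2) and the standard library are available. Lean on these libraries where they do the work, as an engineer would, in place of code of your own. Each camera call takes 0.05 s, during which the arm holds its last target. There are 200 camera calls.

## Task

On the packing bench, re-aim the box-shaped carton scanner: loosen the clamp knob of its swivel stand, swing the scanner head by its upright pin until its pointer stands at the steel index tab on the rim of the stand, then turn the knob back fully tight. Never force the head round while the clamp is tight, do not shift the tab, and do not touch the other stand, which carries the wide thin weight display.

Things in the scene. Friction and masses are not known exactly. Their poses are not given: they have to be found in the camera images.
- scanner_knob (a joint): Black wing knob behind the scanner, vertical axis, turning in place. 0 = fully tight at its stop; grows counter-clockwise seen from above as it loosens, to a stop at 1.5. Starts tight (0 to 0.06). Loose above 0.6: turn it to about 1.0. Below 0.4 the head counts as clamped: it yields if forced, but that is a fault. Below 0.25 is tight again. Takes 0.15 N m; stays where left.
- knob_grip (a point): Point on the scanner knob's axis, 58 mm above the bench, to grip at. The knob is an upright bar 50 mm long (this frame's x), 14 mm wide (y) and 27 mm high, its top 11 mm above this point; when tight it lies on the line from knob to head pivot, which is 115 mm away. Grip across its width from above; a flat steel strap lies 28 mm below this point.
- scanner_head: The grey box-shaped scanner (75 x 42 x 48 mm) on its round swivel plate. Origin on the vertical swing axis, 12 mm above the bench; nose and pointer look along -x. Its round upright pin (16 mm diameter) stands at x = -40 mm, z = 70 to 115 mm, on the box's flat top: grip it at z = 100 mm. Swings 1.15 rad each way from nose directly away from the knob; about 7 N at the pin; stays where left.
- index_mark (a point): Point on the steel index tab, a bar 34 x 9 x 4 mm clipped radially on the scanner stand's rim, with an upright 22 mm fin at its outer end (the other stand has none). 16 mm above the bench, 85 mm from the head's pivot, which lies along this frame's +x. The head is at the mark when its pointer points at the tab: this x axis and that of scanner_head are then parallel. Do not shift it.
- display_stand: The other swivel stand: same grey base (disc 200 mm across with a tail), knob and pin, but carrying a wide thin weight display (110 mm wide, 20 mm thick, up to 95 mm high). Origin on the bench under its pivot; its knob lies 115 mm along +x. Either stand can be left or right. Leave it alone.

How it is judged:
On the way, in this order (a step that is already met when the one before it is completed fails the run):
1. the clamp knob is loosened (beyond 0.6 rad) (value of joint scanner_knob above 0.6 rad), for 0.2 s.
2. the head is swung to the index tab (within 10 degrees) (angle between the x axis of scanner_head and the x axis of index_mark, either way round below 0.175 rad), for 0.2 s.
At the end, for the whole second after the job is handed in: The scanner's pointer stands within 10 degrees of the steel index tab and the clamp knob is tight again (below 0.25 rad) (value of joint scanner_knob below 0.25 rad and angle between the x axis of scanner_head and the x axis of index_mark, either way round below 0.175 rad); the robot touches nothing.
It fails at once if the display stand is touched (more than 2 N) (contact force between any of the fingers, the arm and display_stand above 2 N).
It fails at once if the index tab is moved (more than 5 mm along the rim) (distance of index_mark from where it was at the start of the episode above 0.005 m).
It fails at once if the head is forced round while the clamp is tight (knob below 0.4 rad, head turning faster than 0.3 rad/s) (value of joint scanner_knob below 0.4 rad and angular speed of scanner_head above 0.3 rad/s).
It also fails if it takes over 61 s, if anything falls off the work surface, if the arm or the gripper's body presses on something with over 40 N, if the wrist force passes 120 N, or if a joint passes its speed limit or range.

## Working session

There is one attempt and no reset: what is moved stays moved. The work goes in short steps, Python scripts to look and compute and a shell command to move; the robot and the scene stay as the last step left them, time stands still between calls to the robot, and variables do not carry over. Pictures are saved under pics/ and viewed, at most 10 in all, crops included, and the job is handed in when it is done.

```bash
ls; mkdir -p pics; cat > h.py <<'E'
import numpy as np, cv2
from cell import robot
def snap(cam,name):
    c=robot.read_camera(cam); cv2.imwrite(f'pics/{name}.png',c['pixels'][:,:,::-1])
    np.savez(f'pics/{name}.npz',**{k:np.array(v) for k,v in c.items()}); return c
def load(n): return dict(np.load(f'pics/{n}.npz'))
def ray(c,u,v,z):
    T=c['cam_to_world']; d=T[:3,:3]@np.array([(u-c['cx'])/c['fx'],(v-c['cy'])/c['fy'],1]); o=T[:3,3]
    return o+d*(z-o[2])/d[2]
def proj(c,p):
    T=np.linalg.inv(c['cam_to_world']); q=T[:3,:3]@np.array(p)+T[:3,3]
    return c['fx']*q[0]/q[2]+c['cx'], c['fy']*q[1]/q[2]+c['cy']
E
python3 - <<'E'
from h import *
for n in('top','scene'): 
    c=snap(n,n+'0'); print(n,c['cam_to_world'].round(3).tolist(),c['fx'])
print(robot.observe())
E
```

```text
pics
top [[0.024, -0.993, 0.114, 0.421], [-1.0, -0.023, 0.007, -0.0], [-0.004, -0.114, -0.994, 1.02], [0.0, 0.0, 0.0, 1.0]] 462.88314321712085
scene [[0.285, 0.507, -0.814, 1.201], [0.958, -0.145, 0.245, -0.202], [0.006, -0.85, -0.527, 0.498], [0.0, 0.0, 0.0, 1.0]] 440.187882710451
{'time': 0.1, 'qpos': array([ 1.03200038e+00,  3.42651424e-01,  1.52493375e+00, -1.47280635e-05,
        1.27542304e+00, -1.45985943e-01]), 'qvel': array([ 0.00186251, -0.00287983, -0.00300058, -0.00123922,  0.00100339,
        0.00133131]), 'joint_efforts': array([ 1.33533573e-03, -4.32005167e+01, -2.44693208e+01,  7.18994904e-02,
        5.26806596e-02, -4.16018929e-05]), 'tool_pos': array([0.20079062, 0.48477697, 0.29161097]), 'tool_rot': array([-3.14019009e+00, -1.91985410e-04,  2.74878681e+00]), 'contact_force': array([ 0.43484473, -0.55029668, -0.16731006]), 'torque': array([ 0.00807176, -0.00059108,  0.04079687]), 'grip_force': 0.0, 'opening': 0.09186406791857203}
```

View pics/top0.png

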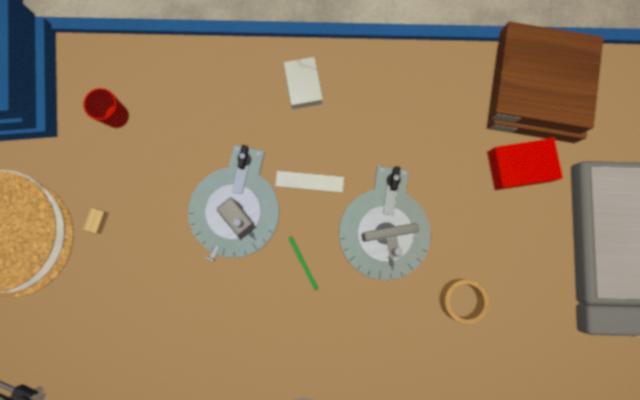

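View pics/scene0.png

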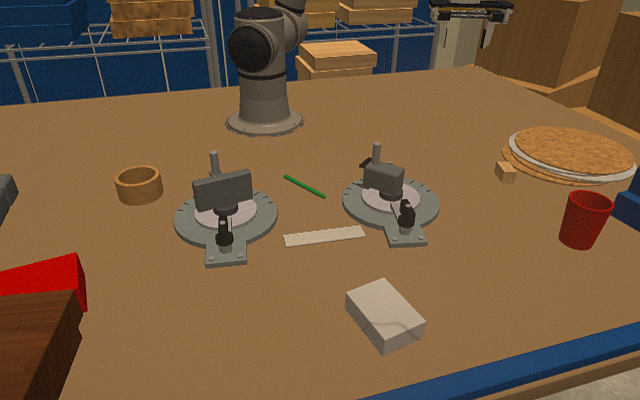

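The top view shows the scanner stand on the left: disc around (233,211), knob (243,157), pin (238,223), index tab (213,253). The display stand is on the right at (385,233). Next I measure these points.

```bash
python3 - <<'E'
from h import *
c=load('top0'); im=c['pixels']; hsv=cv2.cvtColor(im,cv2.COLOR_RGB2HSV)
m=((hsv[:,:,1]<60)&(hsv[:,:,2]>90)).astype(np.uint8); m[:, :180]=0; m[:,285:]=0; m[:140]=0;m[265:]=0
cs,_=cv2.findContours(m,cv2.RETR_EXTERNAL,cv2.CHAIN_APPROX_NONE)
k=max(cs,key=cv2.contourArea)[:,0]
# points on disc rim -> world at z~0.01, algebraic circle fit with trimming
W=np.array([ray(c,u,v,.01)[:2] for u,v in k])
ctr=ray(c,233,211,.01)[:2]
for i in range(8):
    r=np.linalg.norm(W-ctr,axis=1); s=W[abs(r-.1)<(.012 if i<4 else .004)]
    A=np.c_[2*s,np.ones(len(s))]; x=np.linalg.lstsq(A,(s**2).sum(1),rcond=None)[0]; ctr=x[:2]; R=np.sqrt(x[2]+ctr@ctr)
print('pivot',ctr,'R',R,len(s))
kn=ray(c,243,156,.069)[:2]; print('knob',kn,np.linalg.norm(kn-ctr),np.degrees(np.arctan2(*(kn-ctr)[::-1])))
fin=ray(c,211,258,.02)[:2];tb=ray(c,215,249,.016)[:2]
for n,p in(('fin',fin),('tab',tb),('pin',ray(c,238,223,.127)[:2])): print(n,p,np.linalg.norm(p-ctr),np.degrees(np.arctan2(*(p-ctr)[::-1])))
cv2.imwrite('pics/crop0.png',cv2.resize(im[135:275,175:445,::-1],None,fx=2.9,fy=2.9,interpolation=cv2.INTER_CUBIC))
d=ray(c,385,233,.01); print('disp',d)
E
```

```text
pivot [0.51078871 0.16623987] R 0.09922678678850393 233
knob [0.62215407 0.14061357] 0.11427576304317215 -12.95875995050686
fin [0.40822535 0.20787678] 0.11069269918849756 157.90467775354514
tab [0.427658   0.20096862] 0.09009328860263749 157.32674298067622
pin [0.47791275 0.13655978] 0.04429149552156897 -137.92459197222306
disp [ 0.47104408 -0.16668768  0.01      ]
```

View pics/crop0.png

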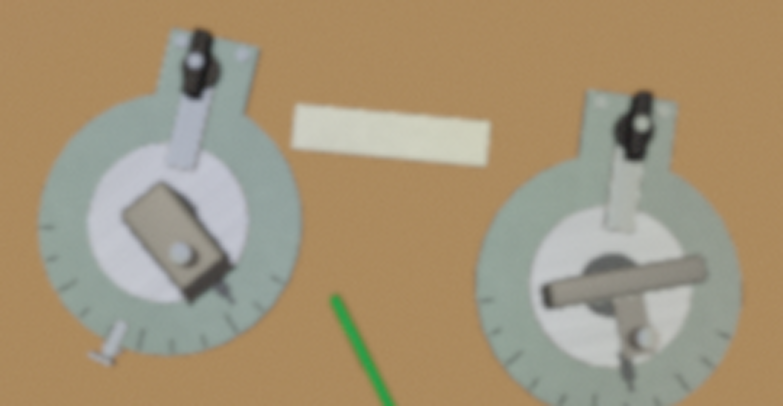

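Everything agrees with the given sizes: disc radius 99 mm, knob 114 mm from the pivot, pin at 44 mm, tab at 90 mm. The head is at about 222° and the tab at 157.5°, so the head must swing about 64° clockwise. First I move above the knob.

```bash
cat >> h.py <<'E'
def go(x,y,z,yawdeg):
    s=robot.observe(); r=s['tool_rot']
    from scipy.spatial.transform import Rotation as Ro
    R=Ro.from_euler('xyz',r).as_matrix()
    t=(R.T@(np.array([x,y,z])-s['tool_pos']))*1000
    dy=(yawdeg-np.degrees(r[2])+180)%360-180
    print('travel',t.round(1),'turn',round(-dy/5,2),'t',s['time'])
E
python3 -c "
from h import *
go(.622,.1406,.22,167)"
```

```text
travel [-520.9 -156.6   71.7] turn -1.9 t 0.1
```

```bash
python3 -m inch '{"travel":[[-260,-78,20],[-521,-157,40],[-521,-157,72],[-521,-157,72],[-521,-157,72],[-521,-157,72],[-521,-157,72],[-521,-157,72],[-521,-157,72],[-521,-157,72],[-521,-157,72],[-521,-157,72]],"turn":[-1,-1.9,-1.9,-1.9,-1.9,-1.9,-1.9,-1.9,-1.9,-1.9,-1.9,-1.9],"claw":[-1,-1,-1,-1,-1,-1,-1,-1,-1,-1,-1,-1]}' 30
```

```text
time: 1.3
tool_pos: [0.6253, 0.1358, 0.2177]
tool_rot: [-3.14, -0.001, 2.909]
contact_force: [1.1, 1.4, -0.8]
opening: 0.0917
grip_force: 0.0
```

```bash
python3 -c "
from h import *
go(.622,.1406,.22,167)
c=snap('wrist','w1')
print(c['cam_to_world'].round(3).tolist(),c['fx'],proj(c,[.622,.1406,.069]),proj(c,[.511,.166,.012]),proj(c,[.4278,.201,.016]))"
```

```text
travel [ 4.4  3.9 -2.3] turn -0.06 t 1.3
[[0.231, 0.926, 0.299, 0.544], [0.973, -0.219, -0.072, 0.156], [-0.001, 0.307, -0.952, 0.31], [0.0, 0.0, 0.0, 1.0]] 311.4013289006607 (np.float64(324.74479907714766), np.float64(202.83371503769789)) (np.float64(323.5088065817686), np.float64(59.34146591336781)) (np.float64(342.8861614424241), np.float64(-66.1975472353839))
```

View pics/w1.png

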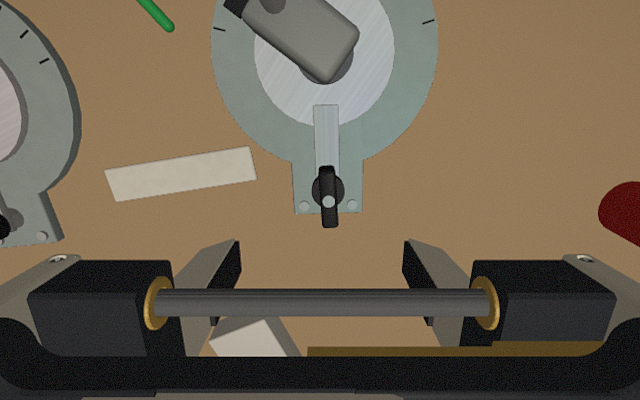

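The wrist view shows the knob's bar from (327,168) to (330,226), with its centre near (328.5,201). It lies along the strap, and nothing else is near it.

```bash
python3 -c "
from h import *
c=load('w1')
k=ray(c,328.5,201,.069);a=ray(c,327,170,.069);b=ray(c,330,226.5,.069)
print(k,a,b,np.linalg.norm(a-b),np.degrees(np.arctan2(*(a-b)[1::-1])))
k2=(a+b)/2;print(k2)
p=[.6215,.139]
go(*k[:2],.106,167);go(*k2[:2],.106,167)"
```

```text
[0.62117361 0.14393471 0.069     ] [0.59583546 0.14853961 0.069     ] [0.64332226 0.1401355  0.069     ] 0.0482247313561519 169.96384004529932
[0.61957886 0.14433755 0.069     ]
travel [  3.3   5.4 112.2] turn -0.05 t 1.35
travel [  5.    5.5 112.2] turn -0.05 t 1.35
```

```bash
python3 -m inch '{"travel":[[4,4.5,40],[4,4.5,65],[4,4.5,65],[4,4.5,65],[4,4.5,65]],"turn":[-0.2,-0.2,-0.2,-0.2,-0.2],"claw":[-0.3,-0.3,-0.3,-0.3,-0.3]}'; python3 -c "
from h import *
go(.621,.1425,.106,168)"
```

```text
time: 1.85
tool_pos: [0.62, 0.1464, 0.1573]
tool_rot: [3.14, 0.003, 2.933]
contact_force: [0.8, -0.1, 0.3]
opening: 0.0608
grip_force: 0.0
travel [-1.6 -3.7 51.3] turn 0.01 t 1.85
```

```bash
python3 -m inch '{"travel":[[-1.6,-3.7,25],[-1.6,-3.7,51],[-1.6,-3.7,51],[-1.6,-3.7,51]],"turn":[0,0,0,0],"claw":[-0.3,-0.3,-0.3,-0.3]}'; python3 -m inch '{"travel":[[0,0,0],[0,0,0],[0,0,0],[0,0,0],[0,0,0],[0,0,0]],"turn":[0,0,0,0,0,0],"claw":[0.7,1,1,1,1,1]}' 30
```

```text
time: 2.25
tool_pos: [0.6207, 0.1421, 0.1057]
tool_rot: [3.141, 0.001, 2.932]
contact_force: [-0.0, 0.0, 0.6]
opening: 0.0596
grip_force: 0.0
time: 2.85
tool_pos: [0.6204, 0.1423, 0.1047]
tool_rot: [3.141, 0.001, 2.932]
contact_force: [-0.1, 3.2, 3.7]
opening: 0.0278
grip_force: 30.0
```

The opening stopped at 28 mm, not 14 mm. The fingertips, at z = 39 mm, are on the round hub below the bar. I reopen, raise and regrip.

```bash
python3 -m inch '{"travel":[[0,0,0],[0,0,0],[0,0,0],[0,0,-9],[0,0,-9],[0,0,-9],[0,0,-9]],"turn":[0,0,0,0,0,0,0],"claw":[-0.2,-0.2,-0.2,-0.2,-0.2,-0.2,-0.2]}'; python3 -m inch '{"travel":[[0,0,0],[0,0,0],[0,0,0],[0,0,0],[0,0,0],[0,0,0],[0,0,0],[0,0,0]],"turn":[0,0,0,0,0,0,0,0],"claw":[1,1,1,1,1,1,1,1]}' 30
```

```text
time: 3.55
tool_pos: [0.62, 0.1419, 0.1133]
tool_rot: [3.142, 0.0, 2.932]
contact_force: [-0.4, 0.5, 0.1]
opening: 0.055
grip_force: 0.0
time: 4.35
tool_pos: [0.6202, 0.1424, 0.1132]
tool_rot: [3.141, 0.0, 2.932]
contact_force: [2.1, 3.2, -0.6]
opening: 0.0139
grip_force: 29.6
```

The opening is now 13.9 mm, so the fingers are on the bar. I loosen by about 58°.

```bash
python3 -m inch '{"travel":[[0,0,0],[0,0,0],[0,0,0],[0,0,0],[0,0,0],[0,0,0],[0,0,0],[0,0,0],[0,0,0],[0,0,0],[0,0,0],[0,0,0]],"turn":[-1,-2,-3,-4.2,-5.4,-6.6,-7.8,-9,-10.2,-11.6,-11.6,-11.6],"claw":[1,1,1,1,1,1,1,1,1,1,1,1]}' 30
```

```text
time: 5.55
tool_pos: [0.6204, 0.142, 0.1132]
tool_rot: [-3.141, 0.001, -2.342]
contact_force: [2.8, 2.3, -1.8]
opening: 0.0139
grip_force: 29.8
```

```bash
python3 -m inch '{"travel":[[0,0,0],[0,0,0],[0,0,0],[0,0,0],[0,0,-50],[0,0,-100],[0,0,-100],[0,0,-100],[0,0,-100]],"turn":[0,0,0,0,0,0,0,0,0],"claw":[-0.2,-0.2,-0.2,-0.2,-0.2,-0.2,-0.2,-0.2,-0.2]}' 30; python3 - <<'E'
from h import *
c=snap('top','top1'); snap('wrist','w2')
cv2.imwrite('pics/crop1.png',cv2.resize(c['pixels'][135:275,175:315,::-1],None,fx=4,fy=4,interpolation=cv2.INTER_CUBIC))
E
```

```text
time: 6.45
tool_pos: [0.6193, 0.1418, 0.212]
tool_rot: [3.14, -0.002, -2.339]
contact_force: [-1.5, -0.1, 0.2]
opening: 0.055
grip_force: 0.0
```

View pics/w2.png

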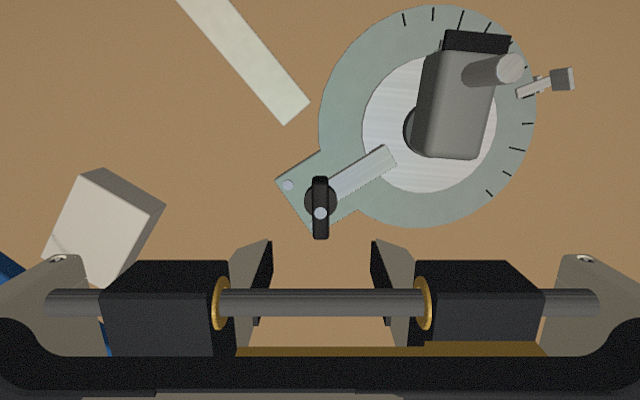

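The knob now stands about 58° off its strap, so it is loose. The pin's top is at (510,68) and the tab runs from (519,93) to (550,82), with its fin at (563,78). Next is the pin and tab geometry.

```bash
python3 -c "
from h import *
c=load('w2'); P=np.array([.511,.166])
ang=lambda p:(np.linalg.norm(p[:2]-P).round(4),np.degrees(np.arctan2(*(p[:2]-P)[::-1]))%360)
for n,u,v,z in (('pin',510,68,.127),('tabin',519,93,.016),('tabmid',532,88,.016),('finbase',552,84,.016)):
    p=ray(c,u,v,z); print(n,p,ang(p))
m=(c['pixels'].min(2)>150).astype(np.uint8)
print('disc c',[ray(c,u,v,.01)[:2].round(4) for u,v in((427,116),)])
t=load('top1')
print('pin top',ray(t,238,223,.127))
go(.478,.137,.22,222)
"
```

```text
pin [0.47815251 0.1403893  0.127     ] (np.float64(0.0417), np.float64(217.94301119246987))
tabin [0.43179689 0.19911976 0.016     ] (np.float64(0.0858), np.float64(157.3071564216885))
tabmid [0.42134283 0.20349456 0.016     ] (np.float64(0.0972), np.float64(157.30535674835565))
finbase [0.40703855 0.2127772  0.016     ] (np.float64(0.114), np.float64(155.77475212408865))
disc c [array([0.5006, 0.16  ])]
pin top [0.47791275 0.13655978 0.127     ]
travel [101.7  98.3  -8.1] turn 0.8 t 6.55
```

View pics/crop1.png

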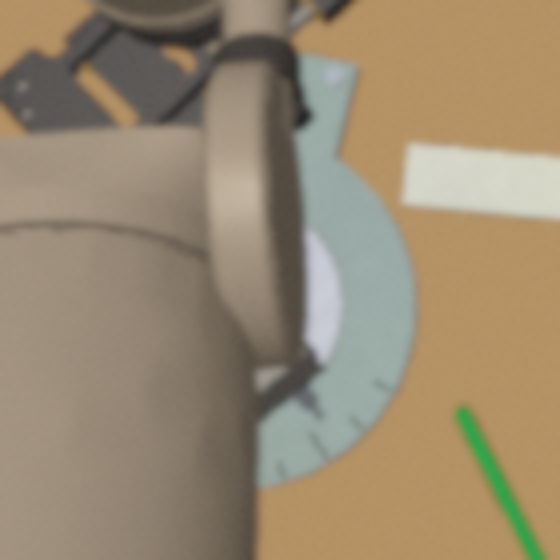

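```bash
python3 -c "
from h import *
go(.478,.1385,.215,219)"
```

```text
travel [100.6  99.4  -3.1] turn 1.4 t 6.55
```

```bash
python3 -m inch '{"travel":[[30,30,-3],[60,60,-3],[101,99,-3],[101,99,-3],[101,99,-3],[101,99,-3],[101,99,-3],[101,99,-3]],"turn":[0.7,1.4,1.4,1.4,1.4,1.4,1.4,1.4],"claw":[-0.2,-0.2,-0.2,-0.2,-0.2,-0.2,-0.2,-0.2]}' 20; python3 -c "
from h import *
go(.478,.1385,.159,219)
c=snap('wrist','w3');print(proj(c,[.478,.1385,.127]))"
```

```text
time: 7.35
tool_pos: [0.4798, 0.138, 0.2159]
tool_rot: [-3.141, 0.0, -2.461]
contact_force: [-0.7, -0.2, -0.9]
opening: 0.0551
grip_force: 0.0
travel [ 1.1  1.5 56.9] turn -0.0 t 7.35
(np.float64(322.17052211340683), np.float64(235.27567168440677))
```

View pics/w3.png

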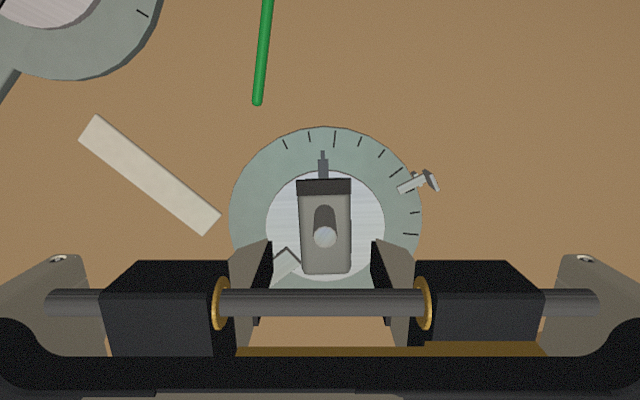

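The pin (325,237) lies between the fingers. The pointer (322,152) is in line with the tool axis and the tab is at (415,183). I descend and grip.

```bash
python3 -m inch '{"travel":[[1,1.5,25],[1,1.5,57],[1,1.5,57],[1,1.5,57],[1,1.5,57],[1,1.5,57],[1,1.5,57],[1,1.5,57],[1,1.5,57]],"turn":[0,0,0,0,0,0,0,0,0],"claw":[-0.2,-0.2,-0.2,1,1,1,1,1,1]}' 20; python3 -c "
import numpy as np
for t in range(6,62,6): print(t/5,(-40*(1-np.cos(np.radians(t)))).round(1),(40*np.sin(np.radians(t))).round(1))
from h import *
c=load('w3'); P=np.array([.511,.166])
for u,v,z in((322,152,.02),(322,176,.02),(404,188,.016),(424,180,.016),(325,237,.127)):
  p=ray(c,u,v,z)[:2]; print(p,np.linalg.norm(p-P),np.degrees(np.arctan2(*(p-P)[::-1]))%360)
"
```

```text
time: 8.3
tool_pos: [0.4772, 0.1386, 0.1597]
tool_rot: [-3.141, 0.001, -2.461]
contact_force: [0.6, 0.3, 2.7]
opening: 0.0157
grip_force: 20.0
1.2 -0.2 4.2
2.4 -0.9 8.3
3.6 -2.0 12.4
4.8 -3.5 16.3
6.0 -5.4 20.0
7.2 -7.6 23.5
8.4 -10.3 26.8
9.6 -13.2 29.7
10.8 -16.5 32.4
12.0 -20.0 34.6
[0.44999809 0.11604465] 0.07884650284799247 219.3145448655481
[0.46772431 0.13039209] 0.05604202862927775 219.44807763769344
[0.42753429 0.20072392] 0.09040063747532796 157.41140887596225
[0.40955039 0.21021009] 0.1106641555661304 156.45321341260797
[0.47779818 0.1406563 ] 0.041769177915295296 217.35530795569622
```

The pin is gripped at 15.7 mm. I swing it 62° clockwise along the arc.

```bash
python3 -m inch '{"travel":[[-0.2,4.2,0],[-0.9,8.3,0],[-2,12.4,0],[-3.5,16.3,0],[-5.4,20,0],[-7.6,23.5,0],[-10.3,26.8,0],[-13.2,29.7,0],[-16.5,32.4,0],[-20,34.6,0],[-21.2,35.3,0],[-21.2,35.3,0]],"turn":[1.2,2.4,3.6,4.8,6,7.2,8.4,9.6,10.8,12,12.4,12.4],"claw":[1,1,1,1,1,1,1,1,1,1,1,1]}' 20; python3 -m inch '{"travel":[[0,0,0],[0,0,0],[0,0,0],[0,0,0],[0,0,-30],[0,0,-60],[0,0,-60],[0,0,-60]],"turn":[0,0,0,0,0,0,0,0],"claw":[-0.2,-0.2,-0.2,-0.2,-0.2,-0.2,-0.2,-0.2]}' 20; python3 -c "
from h import *
c=snap('wrist','w4')"
```

```text
time: 9.5
tool_pos: [0.47, 0.1795, 0.1597]
tool_rot: [-3.14, -0.002, 2.74]
contact_force: [-6.0, -0.5, 7.9]
opening: 0.0157
grip_force: 20.0
time: 10.3
tool_pos: [0.4714, 0.1793, 0.2195]
tool_rot: [3.141, 0.001, 2.74]
contact_force: [0.3, 1.3, 0.5]
opening: 0.0552
grip_force: 0.0
```

View pics/w4.png

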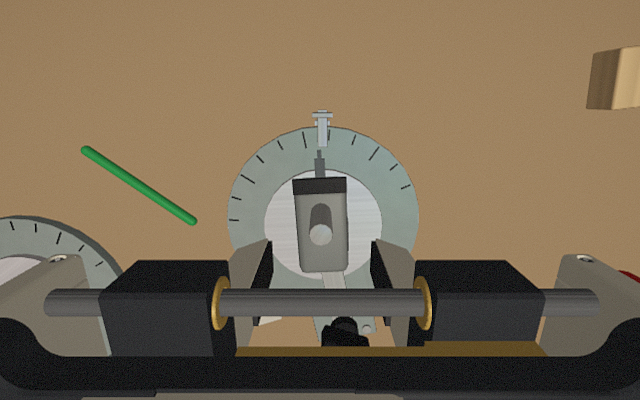

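The pointer (319,151) stands almost at the tab (322,113 to 147). I check the angles.

```bash
python3 -c "
from h import *
c=load('w4'); P=np.array([.511,.166])
A=lambda p,q:np.degrees(np.arctan2(*(p-q)[1::-1]))%360
for u,v,z in((319,151,.02),(319.5,175,.02),(322,146,.016),(322,125,.016),(320,234,.127)):
  p=ray(c,u,v,z); print(p,np.linalg.norm(p[:2]-P),A(p[:2],P))
print('box edges',A(ray(c,293,193,.082),ray(c,301,271,.082)),A(ray(c,346,193,.082),ray(c,347.5,270,.082)))
print('tab axis',A(ray(c,322,118,.016),ray(c,322.5,146,.016)))
go(.6203,.142,.20,-134.2); go(.6203,.142,.20,45.8)"
```

```text
[0.4355459  0.19396617 0.02      ] 0.08047004491370831 159.66337515660928
[0.45690942 0.18534605 0.02      ] 0.05744615807158176 160.31988898275705
[0.43287994 0.19817125 0.016     ] 0.08448510034295496 157.6172536690407
[0.41507013 0.20573023 0.016     ] 0.10383174776437337 157.5026627195637
[0.46998916 0.18050304 0.127     ] 0.043499738269925786 160.52440912112536
box edges 160.98264724680357 159.43472942917305
tab axis 158.05935691140022
travel [-152.1   24.1   18.6] turn -13.76 t 10.35
travel [-152.1   24.1   18.6] turn 22.24 t 10.35
```

The head is within about 2.5° of the tab. I return to the knob.

```bash
python3 -m inch '{"travel":[[-40,6,0],[-80,12,0],[-120,18,0],[-152,24,0],[-152,24,19],[-152,24,19],[-152,24,19],[-152,24,19],[-152,24,19],[-152,24,19],[-152,24,19],[-152,24,19]],"turn":[-1.5,-3,-4.5,-6,-7.5,-9,-10.5,-12,-13.75,-13.75,-13.75,-13.75],"claw":[-0.2,-0.2,-0.2,-0.2,-0.2,-0.2,-0.2,-0.2,-0.2,-0.2,-0.2,-0.2]}' 30; python3 -c "
from h import *
go(.6203,.142,.113,-134.2)"
```

```text
time: 11.55
tool_pos: [0.6203, 0.142, 0.1996]
tool_rot: [3.141, -0.001, -2.346]
contact_force: [0.4, 0.4, 0.0]
opening: 0.0548
grip_force: 0.0
travel [-0.  -0.1 86.6] turn -0.04 t 11.55
```

```bash
python3 -m inch '{"travel":[[0,0,40],[0,0,70],[0,0,86],[0,0,86],[0,0,86],[0,0,86],[0,0,86],[0,0,86],[0,0,86],[0,0,86],[0,0,86]],"turn":[0,0,0,0,0,0,0,0,0,0,0],"claw":[-0.2,-0.2,-0.2,-0.2,-0.2,1,1,1,1,1,1]}' 30; python3 -m inch '{"travel":[[0,0,0],[0,0,0],[0,0,0],[0,0,0],[0,0,0],[0,0,0],[0,0,0],[0,0,0],[0,0,0],[0,0,0],[0,0,0],[0,0,0]],"turn":[1,2,3.2,4.4,5.6,6.8,8,9.2,10.4,11.4,11.9,11.9],"claw":[1,1,1,1,1,1,1,1,1,1,1,1]}' 30; python3 -m inch '{"travel":[[0,0,0],[0,0,0],[0,0,0],[0,0,0],[0,0,0],[0,0,-40],[0,0,-80],[0,0,-110],[0,0,-110],[0,0,-110],[0,0,-110]],"turn":[0,0,0,0,0,0,0,0,0,0,0],"claw":[-0.2,-0.2,-0.2,-0.2,-0.2,-0.2,-0.2,-0.2,-0.2,-0.2,-0.2]}' 30;  python3 -c "
from h import *
c=snap('wrist','w5')"
```

```text
time: 12.65
tool_pos: [0.6205, 0.1421, 0.1144]
tool_rot: [3.142, 0.0, -2.343]
contact_force: [-0.4, -0.5, 1.9]
opening: 0.0136
grip_force: 29.9
time: 13.85
tool_pos: [0.6204, 0.1424, 0.1144]
tool_rot: [3.141, -0.0, 2.902]
contact_force: [-1.2, 1.6, 1.8]
opening: 0.0142
grip_force: 30.4
time: 14.95
tool_pos: [0.6199, 0.1419, 0.2227]
tool_rot: [-3.141, -0.003, 2.902]
contact_force: [-0.6, -0.0, -0.3]
opening: 0.0551
grip_force: 0.0
```

View pics/w5.png

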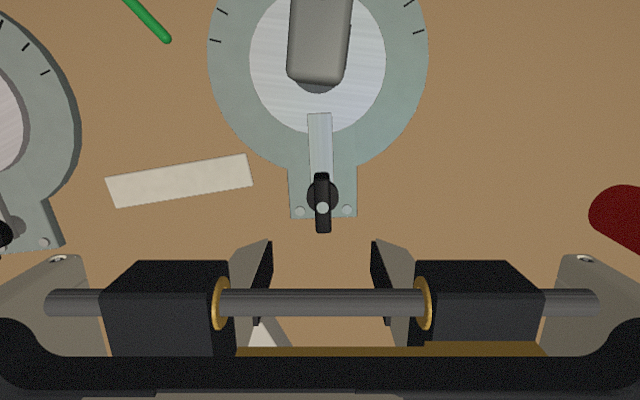

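The knob bar (321,174 to 323,232) lies along the strap again, so the clamp is tight. The head kept its angle and the gripper is clear. I hand in.

```bash
python3 -c "
from cell import robot
print(robot.hand_in())"
```

```text
the job is handed in; nothing more can be done
None
```

I loosened the clamp, swung the scanner head to within about 2.5° of the index tab by camera, turned the knob back tight and handed in the job at about 15 s; no verdict was returned.

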